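# Spring check of two detector mirror mounts

### The arm

A 7-joint arm with a two-finger parallel gripper is mounted at the origin on the work surface. World frame = base frame: x ahead of the robot, y to its left, z up, the work surface at z = 0. Lengths are in mm, angles in degrees, forces in N, time in s.
With the tool pointing down it reaches from about 400 to 900 mm from the base axis. Payload 5.5 kg.
Tool frame: the origin (TCP) lies at the very end of the fingers, on their centre line; the grasp point (between the pads) lies ctrl.grip_depth behind it (ctrl.grip_depth is the distance from the TCP to the grasp point, in mm); z points along the fingers, y is the direction in which the jaws open and shut (so a half turn about z gives the same grasp; the last joint's range is limited). The gripper opens to 92 mm and grips with 3 to 60 N. Pads are 19 mm wide; open, the fingers measure 130 mm over their backs; the gripper's body (75 mm by 190 mm) begins 47 mm behind the grasp point.
Start: joints at [-54.248, 28.699, -24.465, 88.831, 12.651, 65.22, -12.049], TCP at [229.426, 608.165, 188.329] pointing down, gripper open.
Joint ranges: [-164.97, 164.97], [-17.58, 116.51], [-87.97, 89.64], [11.32, 138.91], [-80.73, 260.73], [10.89, 115.49], [-147.41, 147.41]. Speed limits (degrees/s): [147.25, 147.25, 180, 180, 180, 180, 180].

### API

Orientations are given as a 3x3 rotation matrix whose columns are the frame's x, y, z axes.
In Python, from cell import ctrl gives the robot as it stands. The module is installed in compiled form; this text tells all that it offers.
- The arm moves only by the shell command python3 -m creep 'ROWS'. ROWS is JSON, a list of rows, each a list of 7 numbers: the shift along the tool's x, y, z in cm, then the turn, a rotation vector about the tool's x, y, z in degrees, then the finger opening in cm, from 0 to 9.18. In form: [[tx, ty, tz, ax, ay, az, fingers], ...]. A call has 1 to 12 rows; each row is the pose to reach, as a shift and turn from the pose commanded when the call began, along the tool's axes at that moment; what a row does not reach only later rows make up. A row lasts 1/8 s, in which the tool goes at most 62.5 mm and 10.7 degrees, less where a joint would pass 70% of its speed; a pose out of reach is approached as far as the arm can. A call with a gripper value outside its range is refused whole. The fingers move at their own pace and stop on an object; the grip force is fixed at half the most. Time passes only in rows, so rows that repeat a pose let the fingers close. It gives the time, the measured TCP pose, the force and the opening at its end, in the units of the state.
- ctrl.get_obs(): the state, without advancing time (a new reading comes with each control period).
- ctrl.get_image(name): name is "scene" or "top" or "wrist"; returns a dict with "frame" (420x560x3 uint8, red, green, blue), "fx", "fy", "cx", "cy" (pixels), "dist" ([k1, k2, p1, p2, k3] as OpenCV has them; the pictures are not rectified), "extrinsics" (4x4, takes a point from camera to world coordinates). Camera axes: x right, y up, looking along -z (the intrinsics and any distortion apply to the point x, -y, -z); pixel columns grow to the right and rows downward; lengths in mm; the calibration is good to about 2 mm. A picture is of the moment at which its call begins. There is no depth.
- ctrl.close_job(): hands the job in, once; it reports no verdict.
The state is a dict: "t": time; "joint_pos": joint angles; "dq": joint speeds; "tau": joint torques, N m; "tcp_pos": TCP position; "orientation": TCP orientation; "ft_force": force on the tool from outside, world axes, zero at the start; "moment": the same for the moment, N m; "opening": finger opening in mm.
Only numpy, scipy, OpenCV 4.12 (cv2) and the standard library are available. Lean on these libraries where they do the work, as an engineer would, in place of code of your own. Each camera call takes 0.05 s, during which the arm holds its last target. There are 200 camera calls.

### The job

Check the springs of the two mirror mounts, first the one with the round mirror, then the one with the square mirror: with the fingertips press the button on the corner of its tilt plate slowly down until the pointer is level with the rider's nose on the scale, keep it there for about a second without pushing on past the mark, then let go so that the plate springs back before you go to the other. Only press: do not lift or shift the mounts, do not touch the mirrors or the riders, and leave everything else on the bench where it is.

Things in the scene. Friction and masses are not known exactly. Their poses are not given: they have to be found in the camera images.
- round_mount: Loose jig, about 1.5 kg, with the round mirror (48 mm across in a black 56 mm ring). Cross-shaped base 18 mm thick: x -95 to +180 mm, 66 mm wide, with a 200 mm crossbar. Origin: underside, below the pivot; z up, x from the button end to the pointer end. A white scale 24 mm wide stands at x +160 mm, on the pointer's +y side, 120 mm high.
- round_plate (a joint): Tilt (rad) of the plate, a 115 x 115 x 8 mm square set as a diamond, about the mount's y axis 60 mm above the bench. 0 = rest; grows as the button corner goes down; hard stop at 0.27. The button lies 70 mm from the pivot and the pointer tip 160 mm on the other side, so the tip rises about 2.3 mm per mm of button travel.
- round_button: Domed round steel button, 20 mm across, 10 mm high, fixed on the near corner of the round mount's plate and tilting with it. Origin: centre of its underside. A spring backs the corner: about 2 N at the button to start, about 0.45 N more per mm (8 N at 13 mm); it returns the plate by itself.
- round_press (a point): Top of that button, the point to press straight down: 74 mm above the bench at rest, 70 mm from the pivot towards the mount's -x.
- round_tip (a point): Tip of the dark pointer on the plate's far corner: 60 mm above the bench at rest; rises as the button goes down.
- round_rider: Dark rider, 34 by 12 by 8 mm, stuck by friction on the white scale; the set mark. Its height is set anew each time, level with the pointer when that is 15 to 30 mm above rest (button 6.5 to 13 mm down). Not to be touched. Origin at its mid height, on the jig's centre line.
- round_mark (a point): End of the rider's small nose, beside the path of the pointer tip, 5 mm to its side (mount +y). The pointer is on the mark when tip and this point are at the same height.
- round_mirror: The round mirror (48 mm across in a black 56 mm ring), 8 mm high, face up at the middle of the plate, its near edge about 42 mm from the button's centre. Not to be touched. Origin: centre of its underside.
- square_mount: Loose jig, about 1.5 kg, with the square mirror (44 mm in a black 52 mm frame). Cross-shaped base 18 mm thick: x -95 to +180 mm, 66 mm wide, with a 200 mm crossbar. Origin: underside, below the pivot; z up, x from the button end to the pointer end. A white scale 24 mm wide stands at x +160 mm, on the pointer's +y side, 120 mm high.
- square_plate (a joint): Tilt (rad) of the plate, a 115 x 115 x 8 mm square set as a diamond, about the mount's y axis 60 mm above the bench. 0 = rest; grows as the button corner goes down; hard stop at 0.27. The button lies 70 mm from the pivot and the pointer tip 160 mm on the other side, so the tip rises about 2.3 mm per mm of button travel.
- square_button: Domed round steel button, 20 mm across, 10 mm high, fixed on the near corner of the square mount's plate and tilting with it. Origin: centre of its underside. A spring backs the corner: about 2 N at the button to start, about 0.45 N more per mm (8 N at 13 mm); it returns the plate by itself.
- square_press (a point): Top of that button, the point to press straight down: 74 mm above the bench at rest, 70 mm from the pivot towards the mount's -x.
- square_tip (a point): Tip of the dark pointer on the plate's far corner: 60 mm above the bench at rest; rises as the button goes down.
- square_rider: Dark rider, 34 by 12 by 8 mm, stuck by friction on the white scale; the set mark. Its height is set anew each time, level with the pointer when that is 15 to 30 mm above rest (button 6.5 to 13 mm down). Not to be touched. Origin at its mid height, on the jig's centre line.
- square_mark (a point): End of the rider's small nose, beside the path of the pointer tip, 5 mm to its side (mount +y). The pointer is on the mark when tip and this point are at the same height.
- square_mirror: The square mirror (44 mm in a black 52 mm frame), 8 mm high, face up at the middle of the plate, its near edge about 42 mm from the button's centre. Not to be touched. Origin: centre of its underside.
- column: Bystander: steel chromatography column lying down, 140 mm long along its x, 18 mm thick, between the mounts; origin under its middle
- vial: Bystander: small amber vial, 22 mm across, 40 mm high, near the robot; origin under its centre
- solvent: Bystander: clear bottle with cap, 56 mm across, 110 mm high, at the far right; origin under its centre
- beaker: Bystander: glass beaker 68 mm across, 80 mm high, on the left; origin under its centre
- tray: Bystander: white divided tray 100 x 140 x 35 mm, on the right; origin under its centre
- driver: Bystander: screwdriver 160 mm long lying on the right; origin under its middle
- jar: Bystander: amber jar 52 mm across, 65 mm high, at the far left; origin under its centre

How it is judged (in metres and radians):
On the way, in this order (a step that is already met when the one before it is completed fails the run):
1. the round mirror's plate is pressed at its button with the pointer within 4 mm of the mark, for half a second (z of round_tip in the frame of round_mark between -0.004 and 0.004 m and contact force between the fingers and round_button above 0.5 N), for 0.5 s.
2. the round mirror's plate is let go and has sprung back (value of joint round_plate below 0.02 rad and contact force between the fingers and round_button below 0.2 N), for 0.1 s.
3. the square mirror's plate is pressed at its button with the pointer within 4 mm of the mark, for half a second (z of square_tip in the frame of square_mark between -0.004 and 0.004 m and contact force between the fingers and square_button above 0.5 N), for 0.5 s.
At the end, for the whole second after the job is handed in: Both plates have sprung back (tilt below 0.02 rad), both mounts stand still and upright within 20 mm of where they were, and every bystander is within 30 mm of where it was (value of joint each of round_plate, square_plate below 0.02 rad and distance of each of round_mount, square_mount from where it was at the start of the episode below 0.02 m and angle between each of round_mount, square_mount's own z axis and vertical below 0.05 rad and linear speed of each of round_mount, square_mount below 0.02 m/s and distance of each of column, vial, solvent, beaker, tray, driver, jar from where it was at the start of the episode below 0.03 m); the robot touches nothing.
It fails at once if a mount's pointer is driven more than 9 mm past its mark (z of round_tip in the frame of round_mark above 0.009 m or z of square_tip in the frame of square_mark above 0.009 m).
It fails at once if a mount is lifted, tipped, or shoved more than 20 mm (height (world z) of any of round_mount, square_mount above 0.006 m or angle between any of round_mount, square_mount's own z axis and vertical above 0.05 rad or distance of any of round_mount, square_mount from where it was at the start of the episode above 0.02 m).
It fails at once if a mirror is touched (contact force between any of the fingers, the arm and round_mirror above 0.3 N or contact force between any of the fingers, the arm and square_mirror above 0.3 N).
It fails at once if a mark rider is touched (contact force between any of the fingers, the arm and round_rider above 0.3 N or contact force between any of the fingers, the arm and square_rider above 0.3 N).
It fails at once if a bystander is moved more than 30 mm (distance of any of column, vial, solvent, beaker, tray, driver, jar from where it was at the start of the episode above 0.03 m).
It also fails if it takes over 58 s, if anything falls off the work surface, if the arm or the gripper's body presses on something with over 40 N, if the wrist force passes 120 N, or if a joint passes its speed limit or range.

## Working session

There is one attempt and no reset: what is moved stays moved. The work goes in short steps, Python scripts to look and compute and a shell command to move; the robot and the scene stay as the last step left them, time stands still between calls to the robot, and variables do not carry over. Pictures are saved under pics/ and viewed, about 8 in all and at most 12, crops included, and the job is handed in when it is done.

```bash
mkdir -p pics
cat > h.py <<'E'
from cell import ctrl
import numpy as np, cv2
def get(n,save=None):
    im=ctrl.get_image(n)
    if save: cv2.imwrite('pics/'+save,im['frame'][:,:,::-1])
    return im
def ray(im,u,v):
    K=np.array([[im['fx'],0,im['cx']],[0,im['fy'],im['cy']],[0,0,1.]])
    p=cv2.undistortPoints(np.array([[[u,v]]],float),K,np.array(im['dist'],float))[0,0]
    T=np.array(im['extrinsics']); d=T[:3,:3]@np.array([p[0],-p[1],-1]); return T[:3,3],d/np.linalg.norm(d)
def onz(im,u,v,z):
    o,d=ray(im,u,v); return o+d*(z-o[2])/d[2]
def tri(a,b):
    (o1,d1),(o2,d2)=a,b
    s=np.linalg.lstsq(np.c_[d1,-d2],o2-o1,rcond=None)[0]
    p,q=o1+s[0]*d1,o2+s[1]*d2; return (p+q)/2,np.linalg.norm(p-q)
def proj(im,P):
    T=np.linalg.inv(np.array(im['extrinsics'])); c=T[:3,:3]@np.array(P,float)+T[:3,3]
    K=np.array([[im['fx'],0,im['cx']],[0,im['fy'],im['cy']],[0,0,1.]])
    return cv2.projectPoints(np.array([[[c[0],-c[1],-c[2]]]]),np.zeros(3),np.zeros(3),K,np.array(im['dist'],float))[0].ravel()
E
python3 - <<'E'
from h import *
np.set_printoptions(precision=3,suppress=True)
for n in['scene','top']:
    im=get(n,n+'0.png'); print(n,im['fx'],im['dist'],np.array(im['extrinsics']))
o=ctrl.get_obs();print(o);print(ctrl.grip_depth)
E
```

```text
scene 383.5357385908978 [0.015 0.    0.    0.    0.   ] [[   0.346   -0.688    0.638 1119.403]
 [   0.938    0.256   -0.232 -233.971]
 [  -0.004    0.679    0.735  771.296]
 [   0.       0.       0.       1.   ]]
top 405.203367421394 [-0.02  0.    0.    0.    0.  ] [[  -0.008    0.998   -0.063  489.816]
 [  -1.      -0.006    0.027  -13.818]
 [   0.026    0.063    0.998 1141.114]
 [   0.       0.       0.       1.   ]]
{'t': 0.1, 'joint_pos': array([-54.246,  28.75 , -24.454,  88.887,  12.651,  65.219, -12.049]), 'dq': array([ 0.045, -0.101,  0.05 , -0.222,  0.017,  0.03 , -0.008]), 'tau': array([ -0.011, -56.787,  -5.839, -27.992,  -0.069,   0.024,   0.   ]), 'tcp_pos': array([229.266, 607.462, 187.357]), 'orientation': array([[-0.936,  0.353, -0.001],
       [ 0.353,  0.936, -0.002],
       [ 0.   , -0.002, -1.   ]]), 'ft_force': array([-0.132,  0.243, -0.107]), 'moment': array([-0.052, -0.016, -0.006]), 'opening': 92.06148265843039}
18.8
```

View pics/scene0.png

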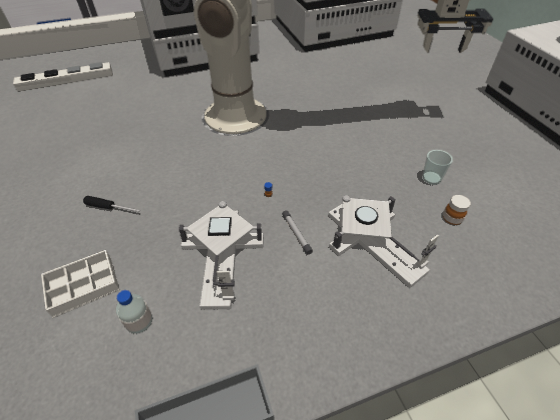

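View pics/top0.png

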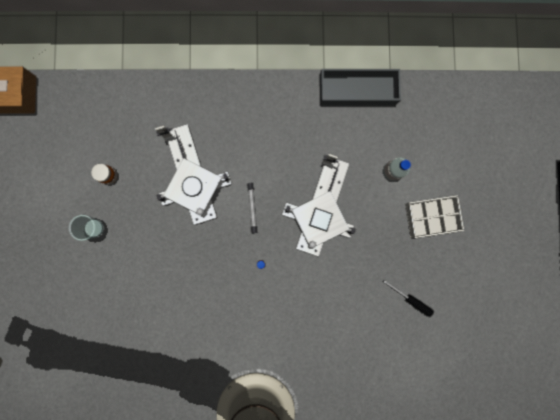

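The round mount is at left in the top view (mirror ~(192,187), button ~(200,211)) and the square mount at right (mirror ~(321,219), button ~(312,244)). Next I enlarge both mounts in both views.

Run:
```python
from h import *
a=cv2.imread('pics/top0.png');b=cv2.imread('pics/scene0.png')
c=[a[120:230,140:250],a[150:260,270:380],b[185:295,325:445],b[195:310,170:285]]
c=[cv2.resize(x,(400,300) if 0 else (390,390*x.shape[0]//x.shape[1]),interpolation=cv2.INTER_CUBIC)[:390] for x in c]
c=[np.pad(x,((0,390-x.shape[0]),(0,0),(0,0))) for x in c]
m=np.vstack([np.hstack(c[:2]),np.hstack(c[2:])])
cv2.imwrite('pics/crop1.png',cv2.resize(m,(600,600)))
ims=get('top');sc=get('scene')
for n,bu,mi in[('round',(200,211),(192,187)),('square',(312,244),(321,219))]:
    B=onz(ims,*bu,74);M=onz(ims,*mi,72);print(n,B,M,np.linalg.norm(B-M),np.degrees(np.arctan2(*(M-B)[1::-1])),proj(sc,B),proj(sc,M))
```

```text
round [549.38993534 139.13231942  74.        ] [613.13458676 160.6891265   72.        ] 67.32069901778331 18.68421889655456 [344.54075032 197.56947809] [364.33459681 213.77057264]
square [ 460.5119646  -154.84695953   74.        ] [ 526.25713032 -179.98477417   72.        ] 70.41545669012052 -20.924469170550495 [221.56584032 203.23996583] [218.08551786 225.73537471]
```

View pics/crop1.png

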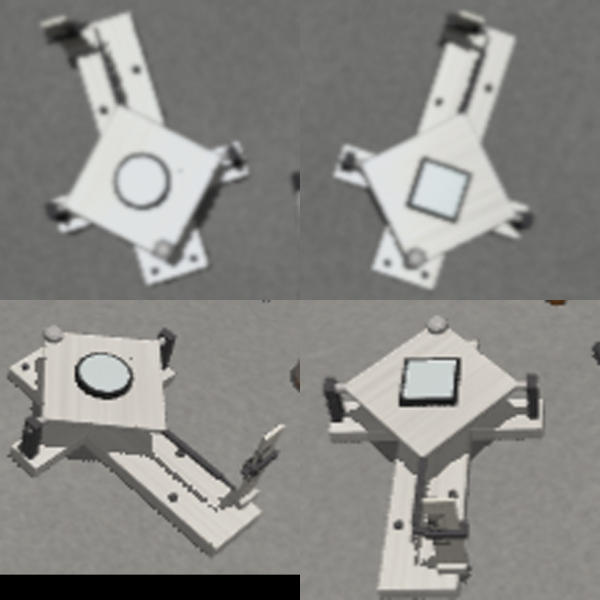

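Buttons: top view (200.5,210) round and (312,244) square; both agree with the scene view within 2 px. The scales and riders stand at the far ends. Next I check how the wrist camera is mounted and refine the positions.

Run:
```python
from h import *
np.set_printoptions(precision=3,suppress=True)
w=get('wrist','w0.png');t=get('top');s=get('scene')
o=ctrl.get_obs();T=np.eye(4);T[:3,:3]=o['orientation'];T[:3,3]=o['tcp_pos']
print(w['fx'],w['dist'],np.linalg.inv(T)@np.array(w['extrinsics']))
for a,b in[((200.5,210.2),(346.6,198.6)),((312.2,244.2),(222.5,204.6))]:
    print(tri(ray(t,*a),ray(s,*b)),onz(t,*a,74),onz(s,*b,74))
```

```text
358.5280270848534 [-0.066  0.     0.     0.     0.   ] [[   0.       0.955    0.296   80.978]
 [   1.      -0.001    0.001   -0.733]
 [   0.002    0.296   -0.955 -195.858]
 [   0.       0.       0.       1.   ]]
(array([552.662, 140.419,  72.805]), np.float64(5.261145391916116)) [551.488 137.828  74.   ] [554.39  142.353  74.   ]
(array([ 460.231, -154.608,   68.695]), np.float64(3.005155000901751)) [ 459.982 -155.368   74.   ] [ 465.784 -153.805   74.   ]
```

```bash
python3 -m creep '[[-46.2,-32.8,0,0,0,-39.4,0],[-46.2,-32.8,0,0,0,-39.4,0],[-46.2,-32.8,0,0,0,-39.4,0],[-46.2,-32.8,0,0,0,-39.4,0],[-46.2,-32.8,0,0,0,-39.4,0],[-46.2,-32.8,0,0,0,-39.4,0],[-46.2,-32.8,0,0,0,-39.4,0],[-46.2,-32.8,0,0,0,-39.4,0],[-46.2,-32.8,0,0,0,-39.4,0],[-46.2,-32.8,0,0,0,-39.4,0],[-46.2,-32.8,0,0,0,-39.4,0],[-46.2,-32.8,0,0,0,-39.4,0]]'
python3 - <<'E'
from h import *
np.set_printoptions(precision=3,suppress=True)
o=ctrl.get_obs();print(o['t'],o['tcp_pos'],o['orientation'],o['joint_pos'])
E
```

```text
t: 1.85
tcp_pos: [544.9, 140.4, 188.4]
orientation: [[-0.946, -0.324, -0.0], [-0.324, 0.946, 0.001], [0.0, 0.001, -1.0]]
ft_force: [-0.6, -1.2, 0.7]
opening: 0.4
1.85 [544.91  140.44  188.389] [[-0.946 -0.324 -0.   ]
 [-0.324  0.946  0.001]
 [ 0.     0.001 -1.   ]] [  0.683  19.336 -21.98  101.716   8.116  60.51   84.721]
```

```bash
python3 -m creep '[[-5,0,0,0,-10,0,0],[-10,0,1,0,-20,0,0],[-15,0,2,0,-30,0,0],[-17,0,3,0,-40,0,0],[-17,0,3,0,-40,0,0],[-17,0,3,0,-40,0,0]]'
python3 - <<'E'
from h import *
w=get('wrist','w1.png');print(ctrl.get_obs()['joint_pos'])
np.set_printoptions(suppress=True);print(repr(np.array(w['extrinsics'])))
E
```

```text
t: 2.6
tcp_pos: [707.6, 172.5, 157.3]
orientation: [[-0.76, -0.293, 0.581], [-0.26, 0.955, 0.142], [-0.596, -0.043, -0.802]]
ft_force: [0.1, -1.0, -1.0]
opening: 0.4
[  8.94739861  22.05429083 -30.49049467 117.13699329  64.07286566
  13.68522368  32.697667  ]
array([[ -0.29282172,  -0.55373116,  -0.7795109 , 531.6480366 ],
       [  0.95515671,  -0.206866  ,  -0.21185398, 123.55263401],
       [ -0.04394416,  -0.80659052,   0.58947489, 266.77214271],
       [  0.        ,   0.        ,   0.        ,   1.        ]])
```

View pics/w1.png

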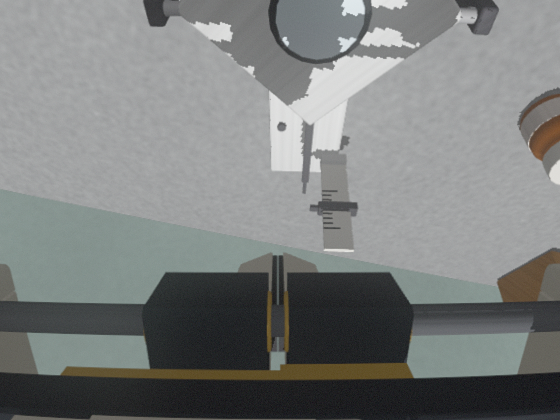

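The image is flipped (near side up): pointer tip at about (305,193), rider on the scale at about (333,206) with its nose at left (311,206), clear of the fingers. I zoom in.

Run:
```python
import cv2
a=cv2.imread('pics/w1.png')[110:255,270:370]
cv2.imwrite('pics/c1.png',cv2.resize(a,None,fx=4,fy=4,interpolation=cv2.INTER_NEAREST))
```

```text
(no output)
```

View pics/c1.png

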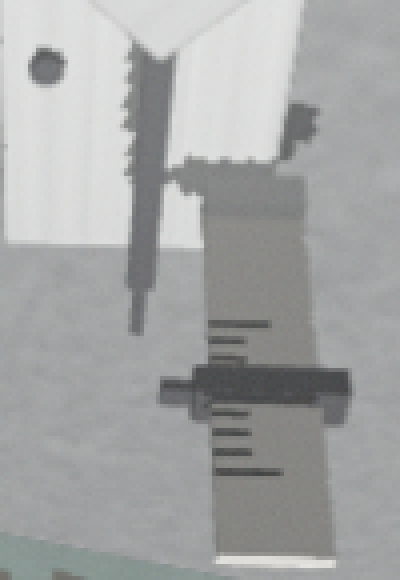

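```bash
cat > m.py <<'E'
from h import *
def rise(w,tip,noses,B):
    T=onz(w,*tip,60.5); a=np.arctan2(*(T-B)[1::-1]); n=np.array([np.cos(a),np.sin(a),0]); y=np.array([-n[1],n[0],0])
    print('tip',T,'len (230)',np.linalg.norm((T-B)[:2]),'yaw',np.degrees(a))
    for q in noses:
      for xo in(-2,0,3):
        o,d=ray(w,*q); P=o+d*((T+xo*n-o)@n)/(d@n); print(q,xo,'nose dy',(P-T)@y,'rise',P[2]-60)
E
python3 - <<'E'
from m import *
w=get('wrist')
rise(w,(304,193.5),[(310.5,206),(310.5,207.7)],np.array([552,139,74.]))
E
```

```text
tip [767.79572453 212.2995161   60.5       ] len (230) 227.90483493553856 yaw 18.761126550972413
(310.5, 206) -2 nose dy 5.613078902348857 rise 16.06162490494455
(310.5, 206) 0 nose dy 5.721029501739849 rise 14.548206715177827
(310.5, 206) 3 nose dy 5.882955400826256 rise 12.278079430527669
(310.5, 207.7) -2 nose dy 5.59372841102997 rise 17.918317857815367
(310.5, 207.7) 0 nose dy 5.701524614472096 rise 16.419714065544554
(310.5, 207.7) 3 nose dy 5.8632189196353215 rise 14.171808377138348
```

```bash
cat > go.py <<'E'
from h import *
from scipy.spatial.transform import Rotation as Ro
def go(P,yaw,tilt=0):
    o=ctrl.get_obs();R=np.array(o['orientation']);c,s=np.cos(np.radians(yaw)),np.sin(np.radians(yaw))
    D=np.array([[-c,-s,0],[-s,c,0],[0,0,-1.]])@Ro.from_euler('y',tilt,degrees=True).as_matrix()
    print('shift cm',np.round(R.T@(np.array(P)-o['tcp_pos'])/10,2),'rot',np.round(Ro.from_matrix(R.T@D).as_rotvec(degrees=True),2),'t',o['t'],'tcp',o['tcp_pos'],'f',o['ft_force'])
E
python3 -c "
from go import *
go([551,139,140],18.76)"
```

```text
shift cm [13.67  1.49 -8.17] rot [-2.95 36.45 -0.82] t 2.7 tcp [706.66930045 171.97871914 156.26448587] f [0.06040719 0.39251724 0.07694997]
```

```bash
python3 -m creep '[[3.4,0.4,-2,-0.7,9.1,-0.2,0],[6.8,0.7,-4,-1.5,18.2,-0.4,0],[10.2,1.1,-6,-2.2,27.3,-0.6,0],[13.7,1.5,-8.2,-3,36.4,-0.8,0],[13.7,1.5,-8.2,-3,36.4,-0.8,0],[13.7,1.5,-8.2,-3,36.4,-0.8,0]]'; python3 -c "
from go import *
go([551,139,80],18.76)"
```

```text
t: 3.45
tcp_pos: [552.3, 139.0, 140.9]
orientation: [[-0.948, -0.32, 0.003], [-0.32, 0.948, 0.004], [-0.004, 0.002, -1.0]]
ft_force: [0.5, -0.3, -0.7]
opening: 0.6
shift cm [0.15 0.03 6.09] rot [ 0.13  0.25 -0.13] t 3.45 tcp [552.3101658  139.02652969 140.88058605] f [ 0.52512476 -0.34487483 -0.65364396]
```

```bash
python3 -m creep '[[0.1,0,2,0.1,0.2,-0.1,0],[0.1,0,4,0.1,0.2,-0.1,0],[0.1,0,5.3,0.1,0.2,-0.1,0],[0.1,0,5.6,0.1,0.2,-0.1,0],[0.1,0,5.6,0.1,0.2,-0.1,0]]'; python3 -c "
from go import *
w=get('wrist','w2.png');go([551,139,74],18.76);print(proj(w,[551,139,74]),proj(w,[551-9.5,139-3.2,64]))"
```

```text
t: 4.08
tcp_pos: [551.5, 137.3, 84.7]
orientation: [[-0.948, -0.319, -0.001], [-0.319, 0.948, -0.001], [0.002, -0.001, -1.0]]
ft_force: [-0.2, -0.0, -0.6]
opening: 0.2
shift cm [0.02 0.19 1.11] rot [-0.05 -0.04 -0.17] t 4.125 tcp [551.80600577 137.28656103  85.0920815 ] f [ 0.22544014 -0.05061621 -0.83847447]
[280.51589387 238.3041703 ] [280.45044723 217.87847807]
```

View pics/w2.png

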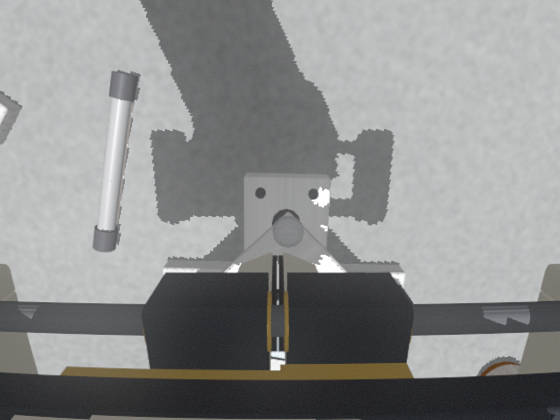

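The button shows at about (287,229), a bit right of and nearer than the assumed point (280,238→228). I measure the offset.

```bash
python3 -c "
from go import *
w=get('wrist')
for z in (66,69,72):
  P=onz(w,287.5,229.5,z);print(z,P)
R=np.array(ctrl.get_obs()['orientation'])
g=cv2.cvtColor(w['frame'],6)[195:262:1,262:314]
c=cv2.HoughCircles(cv2.resize(g,None,fx=4,fy=4,interpolation=2),3,1,100,param1=80,param2=15,minRadius=40,maxRadius=90);print(c/4+[262,195,0])
go(onz(w,287.5,229.5,69)+[0,0,5],18.76)"
```

```text
66 [547.32505102 142.48377699  66.        ]
69 [546.31686459 142.05471094  69.        ]
72 [545.30867817 141.62564489  72.        ]
[[[286.875      222.875       14.72500038]]]
shift cm [0.38 0.63 1.13] rot [-0.06 -0.02 -0.17] t 4.175 tcp [551.96301927 137.33372269  85.33163271] f [0.76082965 0.14625633 0.66122942]
```

```bash
python3 -m creep '[[0.25,0.45,0,0,0,0,0],[0.25,0.45,0.5,0,0,0,0],[0.25,0.45,0.8,0,0,0,0],[0.25,0.45,0.8,0,0,0,0]]'; python3 -m creep '[[0,0,0.15,0,0,0,0],[0,0,0.3,0,0,0,0],[0,0,0.3,0,0,0,0]]';python3 -m creep '[[0,0,0.1,0,0,0,0],[0,0,0.2,0,0,0,0],[0,0,0.2,0,0,0,0]]'
```

```text
t: 4.68
tcp_pos: [547.4, 140.3, 76.5]
orientation: [[-0.948, -0.319, -0.002], [-0.319, 0.948, -0.002], [0.002, -0.001, -1.0]]
ft_force: [0.6, -0.6, -0.7]
opening: 0.6
t: 5.05
tcp_pos: [547.6, 140.4, 73.7]
orientation: [[-0.948, -0.319, -0.001], [-0.319, 0.948, -0.002], [0.002, -0.001, -1.0]]
ft_force: [-0.1, 0.2, -0.3]
opening: 0.4
t: 5.42
tcp_pos: [547.6, 140.4, 71.8]
orientation: [[-0.948, -0.319, -0.001], [-0.319, 0.948, -0.002], [0.001, -0.001, -1.0]]
ft_force: [0.1, -0.2, -0.3]
opening: 0.6
```

```bash
python3 -m creep '[[0,0,0.1,0,0,0,0],[0,0,0.15,0,0,0,0],[0,0,0.15,0,0,0,0]]'
python3 - <<'E'
from h import *
w=get('wrist','w3.png');s=get('scene','s3.png')
print(np.mean([ctrl.get_obs()['ft_force'] for _ in range(5)],0))
a=cv2.resize(w['frame'][180:300,210:350],(560,480),interpolation=2)[:,:,::-1]
cv2.imwrite('pics/c3.png',a)
E
```

```text
t: 5.8
tcp_pos: [547.6, 140.4, 70.3]
orientation: [[-0.948, -0.319, -0.001], [-0.319, 0.948, -0.002], [0.001, -0.001, -1.0]]
ft_force: [0.3, -0.4, 0.2]
opening: 0.3
[ 0.22749865  0.1709443  -0.09283519]
```

View pics/c3.png

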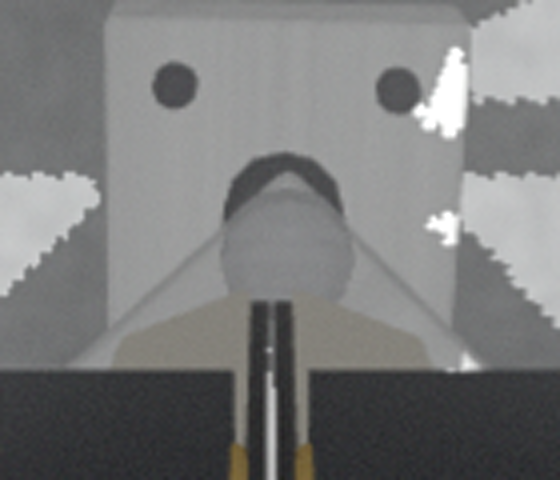

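Run:
```python
from h import *
w=get('wrist');s=get('scene');o=ctrl.get_obs()
R=np.array(o['orientation']);p=o['tcp_pos']
print(w['cx'],w['cy'],proj(w,p),[proj(w,p+R@[x,0,0]) for x in(9.5,-9.5)],proj(s,p))
a=cv2.imread('pics/s3.png');a=cv2.resize(a[130:290,315:445],None,fx=4,fy=4,interpolation=2)[:600]
cv2.imwrite('pics/c4.png',a)
```

```text
277.36212032059024 211.64163921387384 [277.61523434 244.73735109] [array([277.62162452, 229.60622696]), array([277.60896051, 259.4493577 ])] [344.56431252 197.95898505]
```

View pics/c4.png

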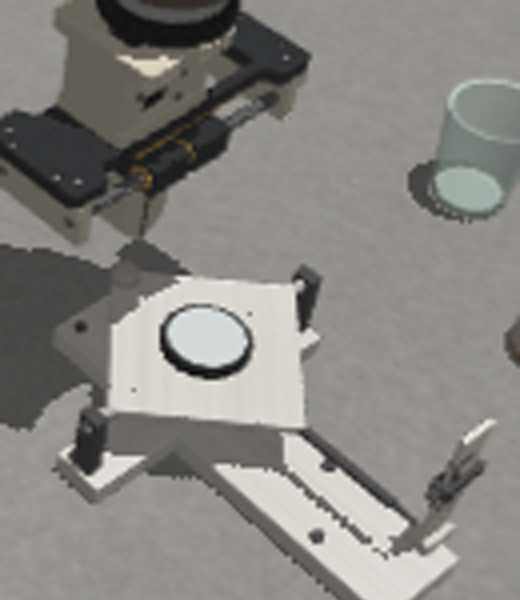

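The fingertips (scene crop (142,238)) visibly float above the button (128,270), although the reported TCP should be in contact. I triangulate the real fingertip.

Run:
```python
from h import *
np.set_printoptions(precision=1,suppress=True)
w=get('wrist');s=get('scene');o=ctrl.get_obs();R=np.array(o['orientation'])
P,e=tri(ray(w,277.5,255),ray(s,350.5,189.7));print(P,e,'in tool frame',R.T@(P-o['tcp_pos']))
B,e=tri(ray(w,282.5,238.5),ray(s,347,197.5));print(B,e,R.T@(B-o['tcp_pos']))
for dz in(0,10,19,25):print(dz,[proj(c,o['tcp_pos']+R@[x,0,-dz]) for c in(w,s) for x in(0,9.5)])
```

```text
[546.7 146.1  94.9] 14.652763696718148 in tool frame [ -0.8   5.6 -24.5]
[545.5 145.4  67.3] 6.268506833315723 [0.5 5.3 3.1]
0 [array([277.6, 244.7]), array([277.6, 229.6]), array([344.6, 198. ]), array([341.9, 195.9])]
10 [array([277.6, 251.5]), array([277.6, 235.7]), array([345. , 195.2]), array([342.3, 193.1])]
19 [array([277.6, 258.2]), array([277.6, 241.8]), array([345.5, 192.7]), array([342.7, 190.6])]
25 [array([277.6, 263. ]), array([277.6, 246.2]), array([345.7, 191. ]), array([343. , 188.9])]
```

```bash
python3 -m creep '[[0,0.2,0,0,0,0,0],[0,0.2,0.15,0,0,0,0],[0,0.2,0.3,0,0,0,0]]'|egrep 'pos|force'; python3 -m creep '[[0,0,0.1,0,0,0,0],[0,0,0.2,0,0,0,0],[0,0,0.2,0,0,0,0]]'|egrep 'pos|force'; python3 -m creep '[[0,0,0.1,0,0,0,0],[0,0,0.2,0,0,0,0],[0,0,0.2,0,0,0,0]]'|egrep 'pos|force'
```

```text
tcp_pos: [547.0, 142.4, 67.3]
ft_force: [-0.2, 0.4, -0.8]
tcp_pos: [547.0, 142.3, 65.2]
ft_force: [-0.5, 0.0, 1.2]
tcp_pos: [547.0, 142.3, 63.3]
ft_force: [-1.0, 0.1, 0.3]
```

```bash
python3 -m creep '[[0,0,0.1,0,0,0,0],[0,0,0.2,0,0,0,0],[0,0,0.2,0,0,0,0]]'|egrep 'pos|force'; python3 -m creep '[[0,0,0.1,0,0,0,0],[0,0,0.2,0,0,0,0],[0,0,0.2,0,0,0,0]]'|egrep 'pos|force'
```

```text
tcp_pos: [546.9, 142.3, 61.2]
ft_force: [-0.1, 0.2, 0.5]
tcp_pos: [547.0, 142.3, 59.2]
ft_force: [-0.4, -0.4, 0.8]
```

Run:
```python
from h import *
s=get('scene','s5.png');w=get('wrist','w5.png')
a=cv2.resize(s['frame'][150:230,315:405],(540,480),interpolation=2)[:,:,::-1]
b=cv2.resize(w['frame'][190:300,245:315],None,fx=3.7,fy=4.3636,interpolation=2)[:480,:,::-1]
cv2.imwrite('pics/c5.png',np.hstack([a,b]))
print(ctrl.get_obs()['ft_force'])
```

```text
[ 0.17364638  1.3549998  -0.36431668]
```

View pics/c5.png

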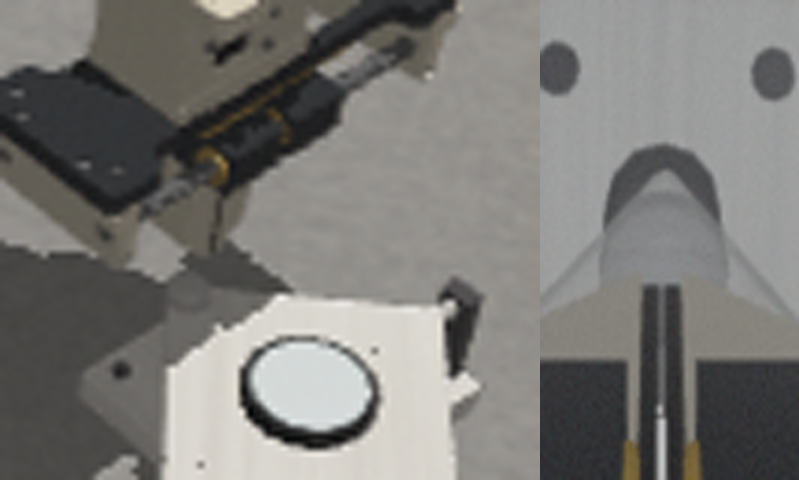

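```bash
python3 - <<'E'
from h import *
np.set_printoptions(precision=1,suppress=True)
w=get('wrist');s=get('scene');o=ctrl.get_obs();R=np.array(o['orientation']);print(o['tcp_pos'])
for dz in(0,20,30,38):print(dz,proj(w,o['tcp_pos']+R@[9.5,0,-dz]),proj(s,o['tcp_pos']+R@[-9.5,0,-dz]), 'seen 277.8,255.3 / 350.5,191.7')
E
python3 -m creep '[[0,0,0.2,0,0,0,0],[0,0,0.4,0,0,0,0],[0,0,0.4,0,0,0,0]]'|egrep 'pos|force';python3 -m creep '[[0,0,0.2,0,0,0,0],[0,0,0.3,0,0,0,0],[0,0,0.3,0,0,0,0]]'|egrep 'pos|force'
```

```text
[547.1 142.4  59.4]
0 [277.6 229.7] [347.3 202.7] seen 277.8,255.3 / 350.5,191.7
20 [277.6 242.6] [348.3 197.3] seen 277.8,255.3 / 350.5,191.7
30 [277.6 250.2] [348.8 194.5] seen 277.8,255.3 / 350.5,191.7
38 [277.6 256.8] [349.2 192.2] seen 277.8,255.3 / 350.5,191.7
tcp_pos: [546.8, 142.3, 55.1]
ft_force: [-0.0, -0.9, -0.1]
tcp_pos: [546.9, 142.3, 52.2]
ft_force: [-0.3, -0.2, 0.0]
```

```bash
for i in 1 2; do python3 -m creep '[[0,0,0.2,0,0,0,0],[0,0,0.4,0,0,0,0],[0,0,0.4,0,0,0,0]]'|egrep 'pos|force'; done; for i in 1 2 3; do python3 -m creep '[[0,0,0.1,0,0,0,0],[0,0,0.15,0,0,0,0],[0,0,0.15,0,0,0,0]]'|egrep 'pos|force'; done
```

```text
tcp_pos: [546.8, 142.2, 48.1]
ft_force: [-0.2, -0.2, 0.0]
tcp_pos: [546.9, 142.3, 44.2]
ft_force: [-0.1, -0.3, 1.0]
tcp_pos: [547.0, 142.3, 42.8]
ft_force: [0.4, -0.2, -0.3]
tcp_pos: [547.0, 142.3, 41.3]
ft_force: [-0.0, 0.1, 0.6]
tcp_pos: [547.0, 142.3, 39.8]
ft_force: [-1.0, 0.3, -0.2]
```

```bash
python3 -m creep '[[0,0,0.1,0,0,0,0],[0,0,0.15,0,0,0,0],[0,0,0.15,0,0,0,0]]'|egrep 'pos|force'; python3 -m creep '[[0,0,0.1,0,0,0,0],[0,0,0.1,0,0,0,0],[0,0,0.1,0,0,0,0]]'|egrep 'pos|force'
```

```text
tcp_pos: [547.0, 142.3, 38.3]
ft_force: [-0.9, 0.3, 0.6]
tcp_pos: [547.0, 142.3, 37.4]
ft_force: [0.8, -0.8, -0.5]
```

Run:
```python
from h import *
s=get('scene','s6.png');w=get('wrist','w6.png')
a=cv2.resize(s['frame'][150:230,315:405],(540,480),interpolation=2)[:,:,::-1]
b=cv2.resize(w['frame'][190:300,245:315],None,fx=3.7,fy=4.3636,interpolation=2)[:480,:,::-1]
cv2.imwrite('pics/c6.png',np.hstack([a,b]))
print(ctrl.get_obs()['ft_force'])
```

```text
[0.73560828 0.1563733  0.28025446]
```

View pics/c6.png

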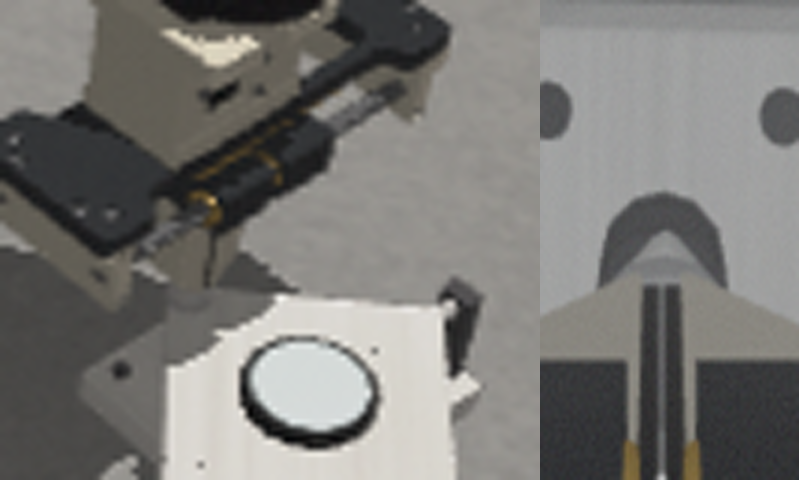

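The fingertip is now just above the button (scene crop (207,287) against (190,290)); I continue down in small steps and watch the force.

```bash
python3 -m creep '[[0,0,0.1,0,0,0,0],[0,0,0.15,0,0,0,0],[0,0,0.15,0,0,0,0],[0,0,0.15,0,0,0,0]]'|egrep 'pos|force'; python3 -m creep '[[0,0,0.1,0,0,0,0],[0,0,0.15,0,0,0,0],[0,0,0.15,0,0,0,0],[0,0,0.15,0,0,0,0]]'|egrep 'pos|force'; python3 -m creep '[[0,0,0.1,0,0,0,0],[0,0,0.15,0,0,0,0],[0,0,0.15,0,0,0,0],[0,0,0.15,0,0,0,0]]'|egrep 't:|pos|force'
```

```text
tcp_pos: [547.0, 142.3, 35.9]
ft_force: [0.1, -1.0, -0.2]
tcp_pos: [546.9, 142.3, 34.4]
ft_force: [-1.1, 0.1, 2.5]
t: 13.15
tcp_pos: [546.8, 142.2, 32.8]
ft_force: [-3.7, -0.7, 3.9]
```

Run:
```python
from h import *
f=[]
for i in range(6):
    s=get('scene','s7.png' if i==0 else None);f.append(ctrl.get_obs()['ft_force'])
print(np.mean(f,0),np.std(f,0),ctrl.get_obs()['tcp_pos'],ctrl.get_obs()['t'])
a=cv2.imread('pics/s0.png') if 0 else cv2.imread('pics/s6.png');b=cv2.imread('pics/s7.png')
d=cv2.absdiff(a,b).max(2)
ys,xs=np.where(d[215:300,380:450]>25);print(len(xs),xs+380,ys+215)
```

```text
[-2.77325318 -0.6866094   3.69427259] [0.50445072 0.46252518 0.4655029 ] [546.96127082 142.2585432   32.85421669] 13.45
168 [390 390 390 390 391 391 380 381 391 381 382 383 384 385 386 387 388 389
 390 391 392 393 390 391 393 394 385 386 387 388 389 390 391 394 395 390
 391 393 395 396 391 392 393 394 397 398 393 394 395 398 399 394 395 399
 400 395 396 398 400 401 402 396 397 398 399 402 403 397 398 399 400 403
 404 399 400 402 404 405 381 400 401 402 403 405 406 407 401 402 403 404
 406 407 408 402 403 404 405 408 409 403 404 405 407 409 410 411 405 406
 407 408 410 411 412 390 406 407 408 409 410 411 412 413 407 408 409 412
 413 414 408 409 410 412 413 414 415 409 410 411 412 414 415 416 411 412
 413 414 415 416 417 413 414 415 416 417 418 414 415 416 418 419 415 416
 417 419 417 418 418 407] [215 216 219 222 232 233 235 235 235 236 236 236 236 236 236 236 236 236
 236 236 236 236 237 237 237 237 238 238 238 238 238 238 238 238 238 239
 239 239 239 239 240 240 240 240 240 240 241 241 241 241 241 242 242 242
 242 243 243 243 243 243 243 244 244 244 244 244 244 245 245 245 245 245
 245 246 246 246 246 246 247 247 247 247 247 247 247 247 248 248 248 248
 248 248 248 249 249 249 249 249 249 250 250 250 250 250 250 250 251 251
 251 251 251 251 251 252 252 252 252 252 252 252 252 252 253 253 253 253
 253 253 254 254 254 254 254 254 254 255 255 255 255 255 255 255 256 256
 256 256 256 256 256 257 257 257 257 257 257 258 258 258 258 258 259 259
 259 259 260 260 261 264]
```

```bash
python3 -m creep '[[0.03,0,0.1,0,0,0,0],[0.05,0,0.2,0,0,0,0],[0.1,0,0.3,0,0,0,0],[0.1,0,0.38,0,0,0,0],[0.1,0,0.38,0,0,0,0],[0.1,0,0.38,0,0,0,0]]'|egrep 't:|pos|force'
python3 - <<'E'
from h import *
np.set_printoptions(precision=2,suppress=True)
f=[]
for i in range(5):
    s=get('scene','s8.png' if i==0 else None);f.append(ctrl.get_obs()['ft_force'])
print(np.mean(f,0),ctrl.get_obs()['tcp_pos'])
c=[cv2.resize(cv2.imread('pics/'+n)[220:270,395:445],(400,400),interpolation=2) for n in('s6.png','s8.png')]
cv2.imwrite('pics/c8.png',np.hstack(c))
n=np.array([.947,.3216,0]);y=np.array([-.3216,.947,0]);T=np.array([767.8,212.3,60])
for r in(0,12,16.5,20):print(r,'tip',proj(s,T-n*r*r/320+[0,0,r]),'nose',proj(s,T-n+5*y+[0,0,r]))
E
```

```text
t: 14.2
tcp_pos: [546.5, 142.1, 29.3]
ft_force: [-0.0, -1.3, 5.7]
[-0.15 -0.29  4.57] [546.45 142.13  29.23]
0 tip [418.08 260.56] nose [419.13 259.08]
12 tip [419.31 257.31] nose [420.53 255.96]
16.5 tip [419.69 256.  ] nose [421.07 254.77]
20 tip [419.95 254.95] nose [421.49 253.83]
```

View pics/c8.png

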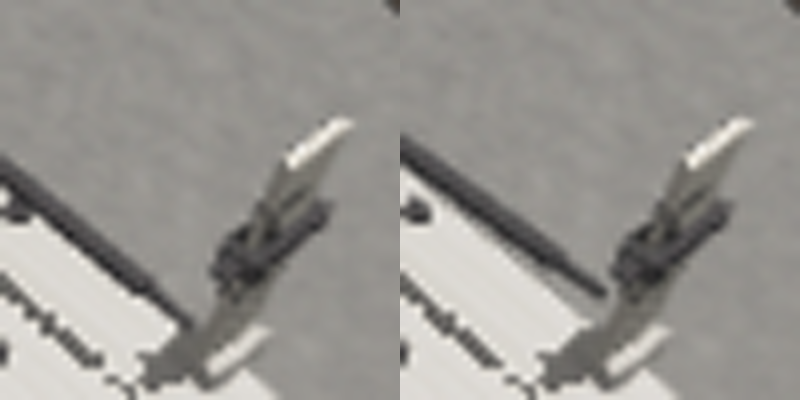

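The pointer tip rose about 4 px, about 14.5 mm, and is still slightly below the nose, at crop (213,272). The scene view puts the nose at a rise of about 18–20 mm and the wrist view at about 17. I press 1.3 mm more and hold.

```bash
python3 -m creep '[[0.02,0,0.07,0,0,0,0],[0.03,0,0.13,0,0,0,0],[0.03,0,0.13,0,0,0,0],[0.03,0,0.13,0,0,0,0],[0.03,0,0.13,0,0,0,0],[0.03,0,0.13,0,0,0,0],[0.03,0,0.13,0,0,0,0],[0.03,0,0.13,0,0,0,0],[0.03,0,0.13,0,0,0,0],[0.03,0,0.13,0,0,0,0]]'|egrep 't:|pos|force'
python3 - <<'E'
from h import *
np.set_printoptions(precision=2,suppress=True)
f=[]
for i in range(4):
    s=get('scene','s9.png' if i==0 else None);f.append(ctrl.get_obs()['ft_force'])
print(np.mean(f,0),ctrl.get_obs()['tcp_pos'])
# pointer displacement by patch matching: pointer-end patch from rest picture
g=lambda n:cv2.resize(cv2.imread('pics/'+n,0)[225:275,395:440],None,fx=8,fy=8,interpolation=2)
for n in('s7.png','s8.png','s9.png'):
    A,B=g('s6.png'),g(n)
    # dark pointer row at columns just before its tip (native 415,416,417): darkest row
    print(n,[(round(225+np.argmin(A[100:300,8*(c-395)+4])/8+12.5,2),round(225+np.argmin(B[100:300,8*(c-395)+4])/8+12.5,2)) for c in(413,415,417)])
E
```

```text
t: 15.7
tcp_pos: [546.3, 142.1, 28.0]
ft_force: [0.1, -0.5, 5.3]
[ 0.47 -0.28  5.5 ] [546.37 142.08  27.99]
s7.png [(np.float64(256.0), np.float64(255.12)), (np.float64(258.12), np.float64(256.12)), (np.float64(259.62), np.float64(257.5))]
s8.png [(np.float64(256.0), np.float64(252.38)), (np.float64(258.12), np.float64(253.25)), (np.float64(259.62), np.float64(255.0))]
s9.png [(np.float64(256.0), np.float64(251.88)), (np.float64(258.12), np.float64(252.38)), (np.float64(259.62), np.float64(254.0))]
```

```bash
python3 -m creep '[[0.02,0,0.05,0,0,0,0],[0.02,0,0.08,0,0,0,0],[0.02,0,0.08,0,0,0,0],[0.02,0,0.08,0,0,0,0],[0.02,0,0.08,0,0,0,0],[0.02,0,0.08,0,0,0,0],[0.02,0,0.08,0,0,0,0],[0.02,0,0.08,0,0,0,0],[0.02,0,0.08,0,0,0,0]]'|egrep 't:|pos|force'; python3 -m creep '[[0,0,-0.5,0,0,0,0],[0,0,-1.5,0,0,0,0],[0,0,-4,0,0,0,0],[0,0,-8,0,0,0,0],[0,0,-11,0,0,0,0],[0,0,-11,0,0,0,0],[0,0,-11,0,0,0,0]]'
python3 - <<'E'
from go import *
np.set_printoptions(precision=2,suppress=True)
s=get('scene','s10.png');t=get('top','t10.png')
a,b=cv2.imread('pics/scene0.png'),cv2.imread('pics/s10.png')
d=cv2.absdiff(a,b).max(2)[225:275,395:440];print('scene diff near pointer vs start',(d>25).sum(),d.max())
c=np.cos(np.radians(-20.5));q=np.sin(np.radians(-20.5))
B=np.array([461,-155,74.]);print('view',B+166*np.array([c,q,0])+[0,0,80])
go([B[0],B[1],160],-20.9)
E
```

```text
t: 17.02
tcp_pos: [546.3, 142.1, 27.3]
ft_force: [0.3, -0.8, 5.7]
t: 17.9
tcp_pos: [544.8, 141.3, 136.2]
orientation: [[-0.948, -0.319, -0.002], [-0.319, 0.948, -0.002], [0.003, -0.002, -1.0]]
ft_force: [-0.4, -0.4, -0.8]
opening: -0.2
scene diff near pointer vs start 0 11
view [ 616.49 -213.13  154.  ]
shift cm [ 17.37 -25.43  -2.34] rot [-0.13 -0.2  39.48] t 18.0 tcp [544.52 141.37 135.63] f [ 0.15 -0.7  -0.03]
```

```bash
python3 -m creep '[[2,-6,-3,0,0,10,0],[4,-12,-3,0,0,20,0],[6,-18,-3,0,0,30,0],[8,-25,-3,0,0,39.6,0],[10,-31.4,-3,0,0,39.6,0],[10,-31.4,-3,0,0,39.6,0],[10,-31.4,-3,0,0,39.6,0]]'|egrep 't:|pos'; python3 -c "
from go import *
print(ctrl.get_obs()['joint_pos']);go([616,-213,158],-20.9,-38)"
```

```text
t: 18.88
tcp_pos: [549.7, -189.9, 165.9]
[ 46.63772692  26.10605981 -39.41712515  99.75443458  18.72026273
  61.0376793   69.55262646]
shift cm [-7.02  0.26  0.77] rot [ -0.24 -38.16  -0.33] t 18.875 tcp [ 549.70018546 -189.92746478  165.89069522] f [-1.18215027  0.00379825  0.28424444]
```

```bash
python3 -m creep '[[-2,0,0,0,-10,0,0],[-4,0,0.3,0,-20,0,0],[-6,0.2,0.6,0,-30,0,0],[-7,0.3,0.8,0,-38,0,0],[-7,0.3,0.8,0,-38,0,0],[-7,0.3,0.8,0,-38,0,0]]'
python3 - <<'E'
from h import *
w=get('wrist','w11.png');T=np.array([460,-155,74])
a=np.radians(-20.7);n=np.array([np.cos(a),np.sin(a),0]);P=np.array([460,-155,60])+230*n
u,v=proj(w,P);print('tip pred',u,v,ctrl.get_obs()['joint_pos'])
u0,v0=int(u)-50,int(v)-50
print('crop',u0,v0)
cv2.imwrite('pics/c11.png',cv2.resize(w['frame'][v0:v0+100,u0:u0+130,::-1],None,fx=6,fy=6,interpolation=0))
E
```

```text
t: 19.62
tcp_pos: [617.2, -206.3, 158.6]
orientation: [[-0.737, 0.355, 0.575], [0.28, 0.935, -0.218], [-0.615, -0.0, -0.789]]
ft_force: [6.5, 10.8, 0.5]
opening: 0.7
tip pred 269.75854074755546 183.87456631332975 [ 38.31938904  13.93452366 -27.61209496 128.23938194  83.2319495
  10.987244     3.47167833]
crop 219 133
```

View pics/c11.png

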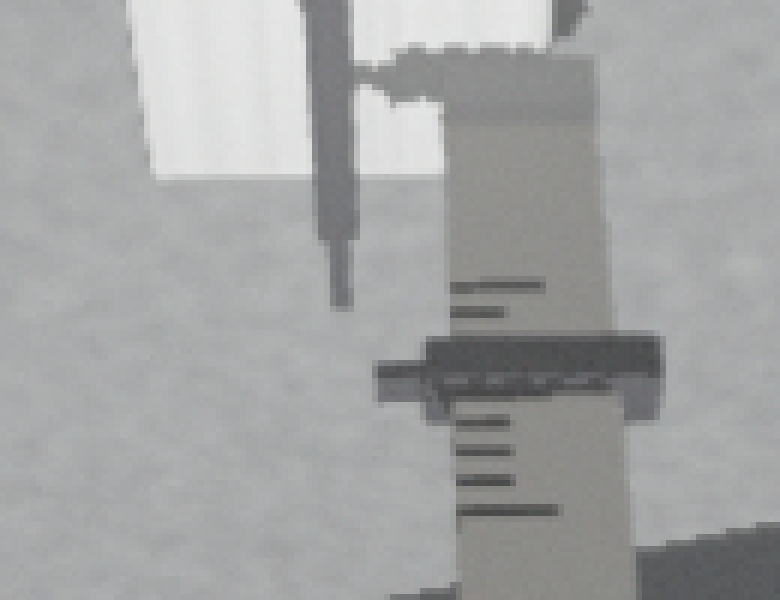

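Tip at (276,184.5) and nose end at (281.3, about 196.5; silhouette rows 193–200). The scale ticks give a check. I compute the rise.

Run:
```python
from m import *
from go import go
w=get('wrist')
B=np.array([460.5,-155,74])
rise(w,(276,184.5),[(281.5,195),(281.5,196.5)],B)
T=onz(w,276,184.5,60.5);a=np.arctan2(*(T-B)[1::-1]);n=np.array([np.cos(a),np.sin(a),0])
for xo in(0,4,8):
  z=[]
  for r in(285,313,423,452,481,510):
    o,d=ray(w,219+475/6,133+r/6);z.append(round((o+d*((T+xo*n-o)@n)/(d@n))[2]-60,1))
  print(xo,'ticks',z)
print('button from tip',T-230*n)
w.update(extrinsics=np.array([[ -0.29282172,  -0.55373116,  -0.7795109 , 531.6480366 ],[  0.95515671,  -0.206866  ,  -0.21185398, 123.55263401],[ -0.04394416,  -0.80659052,   0.58947489, 266.77214271],[0,0,0,1]]))
T=onz(w,304,193.5,60.5);n=np.array([.947,.3216,0])
for xo in(0,4,8):
  z=[]
  for r in(324,341,413,433,452,472):
    o,d=ray(w,270+225/4,110+r/4);z.append(round((o+d*((T+xo*n-o)@n)/(d@n))[2]-60,1))
  print(xo,'round ticks',z)
go([549.7,-189.9,165.9],-20.9)
print(ctrl.get_obs()['joint_pos'])
```

```text
tip [ 673.58987428 -230.40125032   60.5       ] len (230) 226.03681795731856 yaw -19.486181637704004
(281.5, 195) -2 nose dy 4.8657104362575145 rise 13.886396770904753
(281.5, 195) 0 nose dy 4.844873243089163 rise 12.34804696435367
(281.5, 195) 3 nose dy 4.813617453336582 rise 10.040522254526934
(281.5, 196.5) -2 nose dy 4.859165098905451 rise 15.51342727870238
(281.5, 196.5) 0 nose dy 4.838274588982988 rise 13.988330873902413
(281.5, 196.5) 3 nose dy 4.806938824099259 rise 11.700686266702462
0 ticks [np.float64(-3.8), np.float64(1.6), np.float64(21.7), np.float64(26.8), np.float64(31.8), np.float64(36.6)]
4 ticks [np.float64(-7.1), np.float64(-1.7), np.float64(18.8), np.float64(23.9), np.float64(29.0), np.float64(33.9)]
8 ticks [np.float64(-10.5), np.float64(-4.9), np.float64(15.9), np.float64(21.1), np.float64(26.2), np.float64(31.3)]
button from tip [ 456.76382122 -153.67796369   60.5       ]
0 round ticks [np.float64(-2.9), np.float64(2.1), np.float64(22.2), np.float64(27.6), np.float64(32.5), np.float64(37.7)]
4 round ticks [np.float64(-6.2), np.float64(-1.1), np.float64(19.3), np.float64(24.7), np.float64(29.8), np.float64(35.0)]
8 round ticks [np.float64(-9.5), np.float64(-4.3), np.float64(16.4), np.float64(21.9), np.float64(27.0), np.float64(32.3)]
shift cm [ 4.82 -0.81 -4.82] rot [-0.08 37.78  0.2 ] t 19.725 tcp [ 615.81277265 -206.26920004  157.3526251 ] f [-0.29245514 -0.37590056 -0.40407278]
[ 38.37458057  13.94433871 -27.63291723 128.11088678  82.21022517
  10.96911149   4.60740722]
```

```bash
python3 -m creep '[[1.2,-0.2,-1.2,0,9.4,0,0],[2.4,-0.4,-2.4,0,18.9,0,0],[3.6,-0.6,-3.6,0,28.3,0,0],[4.8,-0.8,-4.8,-0.1,37.8,0.2,0],[4.8,-0.8,-4.8,-0.1,37.8,0.2,0],[4.8,-0.8,-4.8,-0.1,37.8,0.2,0]]'|egrep 't:|pos'; python3 -c "
from go import *
go([459,-154.5,85],-20);print(ctrl.get_obs()['joint_pos'])"
```

```text
t: 20.48
tcp_pos: [554.3, -190.7, 168.7]
shift cm [10.19 -0.12  8.37] rot [ 0.58  0.02 -0.99] t 20.475 tcp [ 554.27649445 -190.68709316  168.69925119] f [-0.23099705  0.62452073 -0.09356935]
[ 49.09031413  27.1055324  -42.50143344  99.07630105  19.82526982
  61.60746716  69.20338664]
```

```bash
python3 -m creep '[[4,0,1,0.3,0,-0.5,0],[8,-0.1,2,0.6,0,-1,0],[10.2,-0.1,4,0.6,0,-1,0],[10.2,-0.1,7,0.6,0,-1,0],[10.2,-0.1,8.4,0.6,0,-1,0],[10.2,-0.1,8.4,0.6,0,-1,0],[10.2,-0.1,8.4,0.6,0,-1,0]]'|egrep 't:|pos|force'
python3 - <<'E'
from go import *
w=get('wrist','w12.png')
for z in(69,):
  g=cv2.cvtColor(w['frame'],6)[190:262,235:330]
  c=cv2.HoughCircles(cv2.resize(g,None,fx=4,fy=4,interpolation=2),3,1,100,param1=80,param2=15,minRadius=45,maxRadius=80)
  c=c[0,0]/4+[235,190,0];print(c,'pred',proj(w,[459,-154.5,69]),onz(w,c[0],c[1],69),onz(w,c[0],c[1]+6,69))
# compact row/col dark-pattern: horizontal profiles of gray through button
for r in(215,222,230,238): print(r,cv2.cvtColor(w['frame'],6)[r,250:312:2])
go([459,-154.5,45],-20)
E
```

```text
t: 21.35
tcp_pos: [457.7, -156.6, 84.2]
ft_force: [0.3, 0.0, -0.4]
[282.125      222.375       12.42500019] pred [282.46097974 235.76485927] [ 450.5200305  -151.66120601   69.        ] [ 454.26200609 -153.01338771   69.        ]
215 [154 152 155 156 155 155 153 156 155 155 122  83  83  82 110 138 139 129
  89  88  90 109 155 158 155 157 158 158 158 156 155]
222 [152 153 153 156 154 153 154 156 156  89 101 122 128 131 133 133 135 134
 133 131 129 118  91 156 158 157 157 157 157 157 157]
230 [150 152 154 154 153 154 149 135 133 128 128 128 132 135 139 135 135 137
 137 134 133 131 128 127 141 139 158 156 159 157 155]
238 [150 152 145 131 142 146 146 149 146 127 130 132 133 133 135 131 135 137
 136 135 136 132 129 137 150 150 149 148 144 136 149]
shift cm [-0.03  0.3   3.93] rot [-0.49  0.25 -0.13] t 21.4 tcp [ 457.64822089 -156.83784608   84.27311973] f [ 0.35532451  0.12289034 -0.15045978]
```

```bash
python3 -m creep '[[0.1,0.25,1,-0.5,0.2,0,0],[0.1,0.25,2.5,-0.5,0.2,0,0],[0.1,0.25,4,-0.5,0.2,0,0],[0.1,0.25,4.4,-0.5,0.2,0,0],[0.1,0.25,4.4,-0.5,0.2,0,0]]'
python3 - <<'E'
from go import *
f=[]
for i in range(4): get('scene','s12.png');f.append(ctrl.get_obs()['ft_force'])
print(np.mean(f,0));go([457,-154.3,36],-20)
E
```

```text
t: 22.02
tcp_pos: [456.1, -154.6, 38.8]
orientation: [[-0.939, 0.344, -0.002], [0.344, 0.939, 0.0], [0.002, -0.0, -1.0]]
ft_force: [-0.9, 0.4, 0.3]
opening: 0.2
[0.0246406  0.12033425 0.06835124]
shift cm [0.01 0.07 0.38] rot [-0.05  0.03 -0.16] t 22.225 tcp [ 456.83986607 -155.02847946   39.79001452] f [ 0.64156698  0.26216167 -0.42043737]
```

```bash
python3 -m creep '[[0,0,0.2,0,0,0,0],[0,0,0.3,0,0,0,0],[0,0,0.4,0,0,0,0],[0,0,0.4,0,0,0,0]]'|egrep 't:|pos|force';python3 -m creep '[[0,0,0.1,0,0,0,0],[0,0,0.15,0,0,0,0],[0,0,0.15,0,0,0,0],[0,0,0.15,0,0,0,0]]'|egrep 'pos|force';python3 -m creep '[[0.02,0,0.1,0,0,0,0],[0.05,0,0.15,0,0,0,0],[0.05,0,0.15,0,0,0,0],[0.05,0,0.15,0,0,0,0]]'|egrep 'pos|force'
python3 - <<'E'
from go import *
f=[]
for i in range(5): get('scene','s13.png');f.append(ctrl.get_obs()['ft_force'])
print(np.mean(f,0),ctrl.get_obs()['tcp_pos'])
E
```

```text
t: 22.72
tcp_pos: [456.4, -155.0, 35.5]
ft_force: [-0.4, -0.5, 1.3]
tcp_pos: [456.2, -154.9, 33.9]
ft_force: [-1.7, 0.2, 2.7]
tcp_pos: [456.0, -154.8, 32.4]
ft_force: [-0.7, -0.5, 2.7]
[-1.32254019 -0.06177749  3.45547487] [ 456.03313401 -154.8649439    32.45919227]
```

```bash
python3 -m creep '[[0.03,0,0.1,0,0,0,0],[0.05,0,0.2,0,0,0,0],[0.08,0,0.3,0,0,0,0],[0.1,0,0.38,0,0,0,0],[0.1,0,0.43,0,0,0,0],[0.1,0,0.43,0,0,0,0],[0.1,0,0.43,0,0,0,0]]'|egrep 't:|pos|force'
python3 - <<'E'
from go import *
np.set_printoptions(precision=2,suppress=True)
f=[]
for i in range(5): s=get('scene','s14.png');f.append(ctrl.get_obs()['ft_force'])
print(np.mean(f,0),ctrl.get_obs()['tcp_pos'])
T=np.array([673.6,-230.4,60]);a=np.radians(-19.8);n=np.array([np.cos(a),np.sin(a),0]);y=np.array([-n[1],n[0],0])
for r in(0,14,16.5,19):print(r,'tip',proj(s,T-n*r*r/320+[0,0,r]),'nose',proj(s,T-n+5*y+[0,0,r]))
u,v=proj(s,T).astype(int)
for nme in('s12.png','s14.png'):
    g=cv2.imread('pics/'+nme,0);print(nme,u-8,v-16);print(g[v-16:v+6,u-8:u+14])
E
```

```text
t: 24.85
tcp_pos: [455.5, -154.6, 28.3]
ft_force: [0.7, -1.6, 5.5]
[ 0.4  -1.65  5.12] [ 455.52 -154.64   28.3 ]
0 tip [212.07 286.66] nose [214.5  286.22]
14 tip [211.17 282.89] nose [213.61 282.71]
16.5 tip [211.02 282.16] nose [213.44 282.07]
19 tip [210.87 281.4 ] nose [213.28 281.43]
s12.png 204 270
[[170 214 212 214 212 210 211 212 213 188  78  78  78  96 123 175 176 176
  188 215 216 215]
 [156 210 213 213 211 209 211 212 205 161  79  73 112 192 219 220 220 220
  220 221 221 221]
 [170 213 213 214 212 210 212 213 204 159  80  79  99 148 169 168 167 162
  150 147 142 136]
 [173 214 213 214 211 210 212 212 196 134  80  75  78 111 118 117 115 113
  116 113 111 116]
 [171 216 213 213 211 210 213 214 196 132  78  75  77 104 115 115 113 109
  114 112 109 113]
 [188 212 213 213 211 212 213 214 191 108  80  76  81 107 117 114 114 114
  114 114 114 115]
 [193 213 214 213 211 211 213 213 190 104  79  81  89 104 112 114 114 115
  114 115 115 114]
 [214 214 214 213 211 212 213 213 187  81  77  75  89 123 147  95  95  96
   96  91  83  99]
 [211 213 214 213 211 212 213 214 186  80  76  76 
[... 2615 characters left out ...]
9  55  55  64  85  81  81  81
   80  78  78  78]
 [214 216 214 212 213 215 214 214 215 194 104  99 144 181  51  50  48  50
   47  48  47  48]
 [215 216 214 213 214 215 214 213 215 192 102 103 149 194 114  85  76  44
   52  52  60  74]
 [215 216 214 213 215 216 214 214 216 193 102 146 210 213 207 206 182  83
   82  89 104 100]
 [215 216 214 212 215 216 214 213 216 193 102 107 157 215 213 212 185  67
   65  67  69  68]
 [216 215 213 213 215 216 214 214 217 193 103 102 149 214 212 212 199 144
  103 103 104 104]
 [216 215 213 212 215 215 213 214 216 192 146 208 211 215 213 212 199 148
  106 106 107 106]
 [216 216 213 214 215 216 213 214 217 192 109 158 214 215 213 212 212 193
  106 106 108 106]]
```

The pointer tip at row ~283 is level with the nose at rows 282–284. I hold for a second, then release upward.

```bash
python3 -m creep '[[0,0,0,0,0,0,0],[0,0,0,0,0,0,0],[0,0,0,0,0,0,0],[0,0,0,0,0,0,0],[0,0,0,0,0,0,0],[0,0,0,0,0,0,0],[0,0,0,0,0,0,0],[0,0,0,0,0,0,0]]'|egrep 't:|pos|force'; python3 -m creep '[[0,0,-0.5,0,0,0,0],[0,0,-1.5,0,0,0,0],[0,0,-4,0,0,0,0],[0,0,-8,0,0,0,0],[0,0,-12,0,0,0,0],[0,0,-14,0,0,0,0],[0,0,-14,0,0,0,0],[0,0,-14,0,0,0,0]]'
python3 - <<'E'
from h import *
get('scene','s15.png')
a,b=cv2.imread('pics/scene0.png'),cv2.imread('pics/s15.png')
d=cv2.absdiff(a,b).max(2)
for n,(y0,y1,x0,x1) in dict(rptr=(225,275,395,440),sptr=(260,300,200,240),sbase=(235,305,200,240),rbase=(230,285,375,430),vial=(175,200,260,278),column=(205,255,280,315),tray=(250,315,40,120),solvent=(288,335,115,155),driver=(190,220,80,142),beaker=(148,188,418,455),jar=(193,225,443,472)).items():
    print(n,(d[y0:y1,x0:x1]>30).sum())
E
```

```text
t: 26.1
tcp_pos: [455.5, -154.6, 28.3]
ft_force: [-0.6, -0.7, 5.6]
t: 27.1
tcp_pos: [454.0, -154.1, 167.3]
orientation: [[-0.939, 0.345, -0.002], [0.345, 0.939, -0.0], [0.002, -0.001, -1.0]]
ft_force: [-0.6, 0.3, -0.1]
opening: 0.6
rptr 0
sptr 0
sbase 0
rbase 0
vial 0
column 0
tray 0
solvent 0
driver 0
beaker 0
jar 0
```

Both pointers are back at rest and nothing has moved; the arm is clear.

```bash
python3 -c "
from cell import ctrl
print(ctrl.close_job())"
```

```text
the job is handed in; nothing more can be done
None
```

I pressed the round mount's button, then the square one's, held each near its mark and let each plate spring back. The job is handed in at about 27 s. The verdict isn't reported, so the marks rest on my own estimates.

| Mount | Pointer rise held | Rider's nose (wrist view / scene view) | Force |
|---|---|---|---|
| Round | about 17 mm for over 1 s, then about 18–19 mm for about 1 s | about 17 mm / 18–20 mm | 5.5–5.7 N |
| Square | about 15–16 mm for over 1 s | about 15–16 mm / 15 mm | about 5.1–5.6 N |

**Last check:** a scene picture taken before handing in showed no change from the start around either pointer, either base or any bystander. The arm was clear and the wrist force read about zero.

**Checks that disagreed:**
- **Fingertips:** they end about 37 mm above the reported TCP. The first descent therefore made no contact where expected (TCP at 74 mm), so I found contact by force, at about 35 mm.
- **Round mark:** the two views differed by 1–3 mm, so I held at two nearby heights to cover both. If the wrist figure is right, the second hold was 1–2 mm past the mark, within the 4 mm tolerance.
- **Scene camera:** it was off by about 5 mm against the other views on the buttons.
- **Joint 6:** it came within 0.1° of its lower limit while viewing the square mount's scale.
- **Force reading:** one 6.5/10.8 N sideways reading at the end of that same move was gone at the next reading. I took it for motion, not contact.

One descent on the round mount ran two typed moves inside shell loops; every other move was typed out singly.

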